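Load a circuit board under the rails of a soldering jig and clamp it

TASK

Pick up the green circuit board and slide it, brass-pad end first, under the two steel lips of the soldering jig until it is fully home against the end stop. Then swing the red-tabbed clamp fully down so that its sprung foot holds the board, and let go. Leave the blue board, solder spool, flux bottle, screwdriver and tin where they are.

Things in the scene. Friction and masses are not known exactly. Their poses are not given: they have to be found in the camera images.
- green_board: Loose green circuit board, 110 (x) x 70 (y) x 4 mm, about 150 g, flat on the table left or right of the jig. Origin: centre of its underside; x points to its nose, the end with a bare brass pad; z up. At its tail stands the black finned heat sink to grip: 26 (x) x 30 (y) mm, centred at x = -38 mm, y = 0, from z = 4 to 38 mm. Other parts on it are under 3 mm tall.
- board_nose (a point): Middle of the lower edge of the green board's nose: 55 mm along the board's x from its origin.
- dock (a point): Point on the fixed teal jig's floor, 12 mm above the table: the green board's origin lies here, with its axes along this point's, when the board is fully home. x is the sliding direction (away from the robot, yaw within 17 degrees), z up. In this frame, mm: teal floor plate x -130 to 95, y -55 to 55; end stop face at x = 55, 10 high.
- lip_mouth (a point): Where the overhang begins, on the jig's floor, 10 mm before the dock point (x = -10 mm; same axes). From here to the end stop (65 mm on) steel lips cover all beyond 30 mm either side of the centre line; their undersides are 7 mm above the floor, tops 11 mm, screw heads 12.5 mm. The board can enter only from the -x side.
- guide_mouth (a point): Where the black side guides begin, on the jig's floor, 65 mm before the dock point (x = -65 mm; same axes): a flared mouth 88 mm wide that narrows within 25 mm to guides 74 mm apart, 7 mm high, which run to the end stop. Before it the floor is an open apron, 65 mm long, to lay the board's front on.
- hinge (a point): Middle of the clamp's hinge axis (which runs along y), 75 mm beyond the dock point and 26 mm above the jig's floor, between two black cheeks 34 mm high and 40 mm over their outsides.
- clamp (a joint): Angle (rad) of the hinged clamp at the jig's far end: starts open at 0.8 to 1.1 (arm leaning up and towards the robot, 1.2 is its stop), 0 fully down at its stop. Its hinge is stiff: it stays where it is left. A sprung rubber foot, 33 mm from the hinge, meets the brass pad of a board at about 0.09 and is pressed in 3 mm from there to 0. About 3 N at the tab moves it.
- clamp_tab (a point): Middle of the top face of the clamp's red tab, 26 x 26 x 7 mm, at the end of the arm 61 mm from the hinge axis. Its z axis is the tab's upper normal; at 0 it is level, 6 mm above hinge height, 14 mm ahead of the dock point (+x) and 44 mm above the table; opening lifts it and swings it away from the robot.
- blue_board: Loose blue circuit board with a white connector, 90 x 60 x 16 mm, on the other side of the jig; leave it. Origin: centre of its underside.
- solder_spool: Solder spool standing on its rim face, 60 mm across, 36 mm high, beyond the boards; leave it. Origin: centre of its underside.
- flux_bottle: Amber bottle, 44 mm across, 90 mm high; leave it. Origin: centre of its underside.
- screwdriver: Screwdriver with an orange handle lying across the table beyond the jig, about 200 mm long; leave it.
- wool_tin: Steel tin of brass wool, 64 mm across, 35 mm high, at the left; leave it. Origin: centre of its underside.
Not all that is in view belongs to the job. What is shaped like the part that bears dock but brown is not meant.

How it is judged:
By the outcome, as a careful person would: the job done as asked, in the order asked, and still so for the second after the job is handed in, with the robot touching nothing.
It also fails if it takes over 48 s, if anything falls off the work surface, if the arm or the gripper's body presses on something with over 40 N, if the wrist force passes 120 N, or if a joint passes its speed limit or range.

ROBOT

A 6-joint arm with a two-finger parallel gripper is mounted at the origin on the work surface. World frame = base frame: x ahead of the robot, y to its left, z up, the work surface at z = 0. Lengths are in mm, angles in degrees, forces in N, time in s.
With the tool pointing down it reaches from about 300 to 850 mm from the base axis. Payload 4.2 kg.
Tool frame: the origin (TCP) lies midway between the tips of the shut fingers; the grasp point (between the pads) lies 19 mm behind it (env.hold_point_z is the z of the grasp point in the tool frame, in mm); z points along the fingers, y is the direction in which the jaws open and shut (so a half turn about z gives the same grasp; the last joint's range is limited). The gripper opens to 91 mm and grips with 3 to 60 N. Pads are 32 mm wide; open, the fingers measure 118 mm over their backs; the gripper's body (76 mm by 178 mm) begins 60 mm behind the grasp point.
Start: joints at [66.864, 18.312, 89.639, -0, 72.044, -1.146], TCP at [215.31, 533.183, 213.976] pointing down, gripper open.
Joint ranges: [-177.97, 177.97], [-48.28, 115.42], [12.27, 149.76], [-77.06, 257.06], [2.81, 150.46], [-146.56, 146.56]. Speed limits (degrees/s): [147.25, 147.25, 180, 180, 180, 180].

INTERFACE

Orientations are given as [roll, pitch, yaw] about the fixed x, y, z axes, in that order (R = Rz(yaw) Ry(pitch) Rx(roll)).
In Python, from workcell import env, grab_frame, camera_params, spotter gives the robot as it stands. The module is installed in compiled form; this text tells all that it offers.
- The arm moves only by the shell command python3 -m jog 'ROWS' [FORCE]. ROWS is text: rows parted by semicolons, each of 7 numbers parted by spaces: the turn, a rotation vector about the world's x, y, z in units of 5 degrees (1.0 is 5 degrees), then the shift along the world's x, y, z in units of 25 mm (1.0 is 25 mm), then the opening, from 0 (shut) to 1 (fully open). A call has 1 to 5 rows; each row is the pose to reach, as a shift and turn from the pose commanded when the call began; what a row does not reach only later rows make up. A row lasts 1/8 s, in which the tool goes at most 62.5 mm and 10.7 degrees, less where a joint would pass 70% of its speed; a pose out of reach is approached as far as the arm can. A call with a gripper value outside its range is refused whole. The fingers move at their own pace and stop on an object; FORCE is the grip in N (left out, the last holds). Time passes only in rows, so rows that repeat a pose let the fingers close. It gives the time, the measured TCP pose, the force and the opening at its end, in the units of the state.
- env.state(): the state, without advancing time (a new reading comes with each control period).
- grab_frame(name): name is "side" or "top" or "wrist"; returns the picture (480x640x3 uint8, red, green, blue); there is no depth.
- camera_params(name): a dict with "K" (3x3 intrinsics, pixels), "rvec" (rotation vector, rad) and "tvec" (3), from world to camera coordinates, as OpenCV has them. Camera axes: x right, y down, z forward; pixel columns grow to the right and rows downward; lengths in mm; the calibration is good to about 2 mm. A picture is of the moment at which its call begins: read the wrist's pose just before it. camera_params takes no time and is no camera call; for the wrist camera it gives the pose at the moment of the call.
- env.job_done(): hands the job in, once; it reports no verdict.
Trained networks look in the newest picture that a camera, given by its name, has taken for a name from the list of things; names that differ only in an ending like _2 or _b are one class to them, and where a whole thing is asked for, a point or a joint stands for the part that bears it (a point fixed in the world has none). Each returns a list of dicts, best first, with "conf" (0 to 1); they miss things now and then, are a little off and sometimes report something else, mostly with a low value. They report only what shows in the picture. A call takes as long as a camera call. They do not tell look-alikes from the thing itself.
- spotter.look_for(query, camera): "box" ([left, top, width, height] in pixels, round what is visible of it).
- spotter.trace(query, camera): "region" (480x640 bool, what is visible of it) and "box" ([left, top, width, height] in pixels, round what is visible of it).
The state is a dict: "time_s": time; "qpos": joint angles; "qvel": joint speeds; "effort": joint torques, N m; "ee_pos": TCP position; "ee_rot": TCP orientation; "force": force on the tool from outside, world axes, zero at the start; "torque": the same for the moment, N m; "gripper_width": finger opening in mm.
Only numpy, scipy, OpenCV 4.12 (cv2) and the standard library are available. Lean on these libraries where they do the work, as an engineer would, in place of code of your own. Each camera call takes 0.05 s, during which the arm holds its last target. There are 200 camera calls.

## Working session

There is one attempt and no reset: what is moved stays moved. The work goes in short steps, Python scripts to look and compute and a shell command to move; the robot and the scene stay as the last step left them, time stands still between calls to the robot, and variables do not carry over. Pictures are saved under pics/ and viewed, about 8 in all and at most 12, crops included, and the job is handed in when it is done.

```bash
mkdir -p pics; cat > h.py <<'E'
import numpy as np, cv2
from workcell import env, grab_frame, camera_params, spotter
def cam(n):
    p=camera_params(n); return np.array(p["K"],float),cv2.Rodrigues(np.array(p["rvec"],float))[0],np.array(p["tvec"],float).ravel()
def back(n,uv,z,c=None):
    K,R,t=c or cam(n); uv=np.atleast_2d(np.array(uv,float))
    d=(np.linalg.inv(K)@np.c_[uv,np.ones(len(uv))].T).T@R; o=-R.T@t
    return o+d*((z-o[2])/d[:,2])[:,None]
def proj(n,P,c=None):
    K,R,t=c or cam(n); q=(np.atleast_2d(P)@R.T+t)@K.T; return q[:,:2]/q[:,2:]
def save(n,f):
    im=grab_frame(n); cv2.imwrite('pics/'+f,im[:,:,::-1]); return im
E
python3 - <<'E'
from h import *
a=save('top','top0.png');b=save('side','side0.png')
for n in('top','side'):
    K,R,t=cam(n);print(n,K[0,0],-R.T@t)
for q in('green_board','dock','blue_board','clamp'):
    for d in spotter.look_for(q,'top')[:3]:
        print(q,d, back('top',[[d['box'][0]+d['box'][2]/2,d['box'][1]+d['box'][3]/2]],10).round())
print(env.state()['ee_pos'],env.state()['time_s'])
E
```

```text
top 491.37415302683553 [ 305.53090553   24.06031216 1329.24658074]
side 475.45577057725035 [ 400.73534274 -927.90592883 1024.30971932]
green_board {'box': [187.1, 224.6, 41.6, 49.6], 'conf': 0.77} [[493. 345.  10.]]
dock {'box': [240.8, 280.5, 54.5, 91.6], 'conf': 0.86} [[293. 172.  10.]]
dock {'box': [382.1, 269.7, 64.0, 89.6], 'conf': 0.62} [[ 334. -214.   10.]]
dock {'box': [489.4, 304.9, 54.9, 93.0], 'conf': 0.59} [[ 246. -482.   10.]]
blue_board {'box': [439.1, 224.7, 25.1, 37.1], 'conf': 0.65} [[ 529. -316.   10.]]
clamp {'box': [416.0, 273.6, 16.0, 36.2], 'conf': 0.62} [[ 395. -240.   10.]]
clamp {'box': [263.6, 287.3, 11.1, 30.9], 'conf': 0.6} [[354. 172.  10.]]
clamp {'box': [512.1, 311.4, 13.5, 33.0], 'conf': 0.57} [[ 307. -489.   10.]]
[215.26560366 533.03310251 213.68247564] 0.3
```

View pics/top0.png

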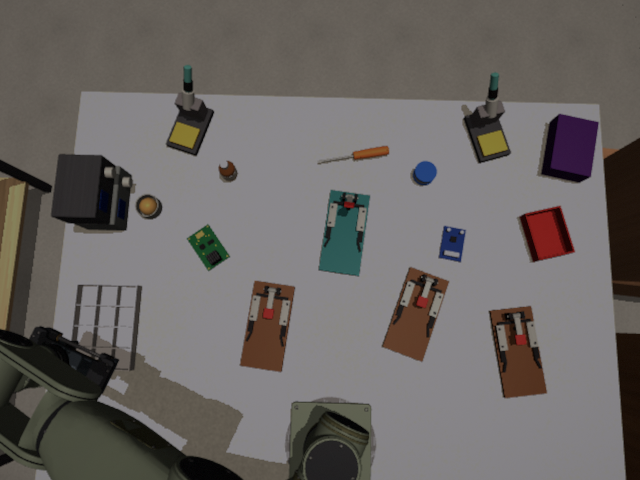

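View pics/side0.png

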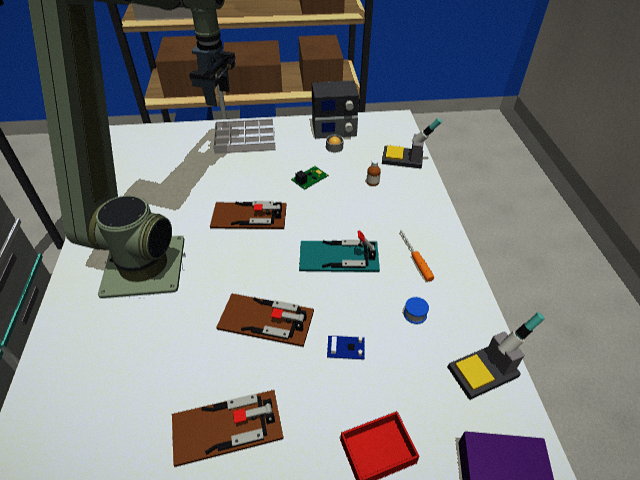

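The top view shows the teal jig at about (345,233) and the green board at (208,247). The board's heat sink is at (214,257) and its brass pad at (200,235). The brown jigs are decoys.

```bash
cat >> h.py <<'E'
def quad(im,n,lo,hi,z,roi,c=None):
    hsv=cv2.cvtColor(im,cv2.COLOR_RGB2HSV); m=cv2.inRange(hsv,np.array(lo),np.array(hi))
    k=np.zeros_like(m); x,y,w,h=roi; k[y:y+h,x:x+w]=255; m&=k
    m=cv2.morphologyEx(m,cv2.MORPH_OPEN,np.ones((3,3),np.uint8))
    ys,xs=np.nonzero(m); P=back(n,np.c_[xs,ys],z,c)[:,:2].astype(np.float32)
    (cx,cy),(w,h),a=cv2.minAreaRect(P); 
    if w<h: w,h,a=h,w,a+90
    return np.array([cx,cy]),(w,h),(a+90)%180-90,len(xs)
E
python3 - <<'E'
from h import *
a=cv2.imread('pics/top0.png')[:,:,::-1].copy();b=cv2.imread('pics/side0.png')[:,:,::-1].copy()
c,s,y,n=quad(a,'top',(80,80,40),(98,255,255),12,(310,180,70,100));print('jig top',c,s,y,n)
c,s,y,n=quad(b,'side',(80,80,40),(98,255,255),12,(290,225,100,60));print('jig side',c,s,y,n)
c,s,y,n=quad(a,'top',(40,80,30),(78,255,255),4,(180,215,60,65));print('brd top',c,s,y,n)
c,s,y,n=quad(b,'side',(40,80,30),(78,255,255),4,(280,155,60,45));print('brd side',c,s,y,n)
print(back('top',[[214,257]],38),back('top',[[200,235]],4))
E
```

```text
jig top [551.58880615 -23.65615845] (223.49990844726562, 107.89676666259766) -6.837455749511719 2280
jig side [551.20837402 -28.91672516] (225.96372985839844, 110.08267974853516) -8.171684265136719 1527
brd top [501.39227295 347.37808228] (106.7698974609375, 67.44744873046875) 36.36375045776367 654
brd side [500.38153076 344.76385498] (108.72322082519531, 71.65849304199219) 36.41103744506836 236
[[469.52331325 320.92882397  38.        ]] [[533.53047319 371.17011458   4.        ]]
```

```bash
python3 -c "
from h import *
print(env.state()['ee_rot']); K,R,t=cam('wrist'); o=-R.T@t; print(o,R[2]); from scipy.spatial.transform import Rotation as r; T=r.from_euler('xyz',env.state()['ee_rot'],degrees=True).as_matrix();print(T.T@(o-env.state()['ee_pos']), T.T@R[2],T)"
python3 -m jog '0 0 -1.5 2 -1.7 0 1;0 0 -3 4 -3.4 0 1;0 0 -4.5 6 -5 0 1;0 0 -6 8 -6.6 0 1;0 0 -6 9 -8.4 0 1'
```

```text
[-1.79970386e+02  1.07587012e-03  1.58008056e+02]
[152.45500436 558.37013844 383.85477474] [ 0.22815925 -0.09215537 -0.96925267]
[ 6.77252034e+01 -1.15607827e-01 -1.70173534e+02] [-2.46049382e-01  4.91366248e-04  9.69257169e-01] [[-9.27236515e-01  3.74476187e-01 -1.76141793e-04]
 [ 3.74476228e-01  9.27236388e-01 -4.86286077e-04]
 [-1.87774759e-05 -5.16863122e-04 -9.99999866e-01]]
time_s: 0.92
ee_pos: [442.4, 322.0, 213.8]
ee_rot: [179.9, 0.0, 128.0]
force: [1.0, -0.4, -0.4]
gripper_width: 91.2
```

```bash
python3 -m jog '0 0 -2 1.1 0 0 1;0 0 -4 1.1 0 0 1;0 0 -6 1.1 0 0 1;0 0 -8 1.1 0 0 1;0 0 -10 1.1 0 0 1'; python3 -m jog '0 0 -2 0 0 0 1;0 0 -4 0 0 -1 1;0 0 -6 0 0 -2 1;0 0 -8.3 0 0 -2.5 1;0 0 -8.3 0 0 -2.5 1'
python3 - <<'E'
from h import *
st=env.state();print(st['ee_pos'],st['ee_rot'],st['qpos'])
c=cam('wrist');im=save('wrist','w1.png')
print(quad(im,'wrist',(40,80,30),(78,255,255),4,(0,0,640,480),c))
print(proj('wrist',np.array(st['ee_pos']),c))
E
```

```text
time_s: 1.55
ee_pos: [467.8, 323.1, 213.8]
ee_rot: [-180.0, 0.0, 77.7]
force: [-0.5, -0.4, -0.1]
gripper_width: 91.4
time_s: 2.17
ee_pos: [467.2, 322.8, 150.4]
ee_rot: [-180.0, 0.2, 36.6]
force: [0.5, -0.1, 0.0]
gripper_width: 91.1
[467.16270084 322.7637155  150.39818421] [-1.79995659e+02  1.54703723e-01  3.65950143e+01] [ 3.34825931e+01  2.04474169e+01  9.60742378e+01 -4.53689334e-03
  6.36330566e+01  8.68896051e+01]
(array([501.54418945, 346.90679932]), (107.71405029296875, 69.86090850830078), 36.629005432128906, 7667)
[[317.18579154 294.36264869]]
```

View pics/w1.png

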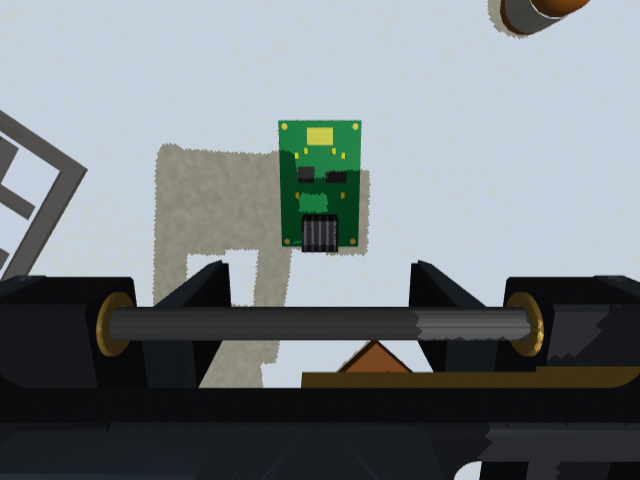

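The wrist view shows the board at x 279–361, y 120–250, with its nose up the image and the heat sink at (320,233). That agrees with the top view, so I'll descend.

```bash
python3 -m jog '0 0 0 0.15 0.06 -2 1;0 0 0 0.15 0.06 -4 1;0 0 0 0.15 0.06 -5 1;0 0 0 0.15 0.06 -5.54 1;0 0 0 0.15 0.06 -5.54 1' 25; python3 -m jog '0 0 0 0 0 0 0.2;0 0 0 0 0 0 0;0 0 0 0 0 0 0;0 0 0 0 0 0 0' 25
```

```text
time_s: 2.85
ee_pos: [471.8, 324.9, 13.1]
ee_rot: [180.0, -0.0, 36.6]
force: [-0.4, -0.4, -0.4]
gripper_width: 91.4
time_s: 3.35
ee_pos: [471.7, 324.8, 13.4]
ee_rot: [180.0, -0.0, 36.5]
force: [-0.2, -0.6, 0.0]
gripper_width: 54.0
```

```bash
python3 -m jog '0 0 0 0 0 0 0;0 0 0 0 0 0 0;0 0 0 0 0 0 0;0 0 0 0 0 0 0' 30;python3 -m jog '0 0 0 0 0 0 0;0 0 0 0 0 1 0;0 0 0 0 0 2 0;0 0 0 0 0 3 0;0 0 0 0 0 3 0'
```

```text
time_s: 3.85
ee_pos: [471.5, 324.7, 12.9]
ee_rot: [-180.0, 0.0, 36.5]
force: [-0.5, 0.0, 0.5]
gripper_width: 29.7
time_s: 4.47
ee_pos: [472.6, 325.3, 89.4]
ee_rot: [180.0, -0.2, 36.5]
force: [0.8, 0.2, -2.3]
gripper_width: 29.8
```

```bash
python3 -m jog '0 0 -1 0 -1.5 0.5 0;0 0 -2.5 -0.3 -3.5 1 0;0 0 -4.3 -0.5 -5.5 1 0;0 0 -6 -1 -7.5 1 0;0 0 -7.5 -1.5 -9.5 1 0';python3 -m jog '0 0 -1.3 -0.5 -1.5 0 0;0 0 -1.3 -1.3 -3 0 0;0 0 -1.3 -2 -3.5 0 0;0 0 -1.3 -2.5 -3.5 0 0;0 0 -1.3 -2.5 -3.5 0 0'
python3 - <<'E'
from h import *
st=env.state();print(st['ee_pos'],st['ee_rot'],st['qpos'],st['gripper_width'])
c=cam('wrist');im=save('wrist','w2.png')
print(quad(im,'wrist',(80,80,40),(98,255,255),12,(0,0,640,480),c))
z=st['ee_pos'][2]-13+4
print(z,quad(im,'wrist',(40,80,30),(78,255,255),z,(0,0,640,480),c))
E
```

```text
time_s: 5.1
ee_pos: [432.6, 85.5, 111.6]
ee_rot: [180.0, 0.1, -1.2]
force: [1.6, -1.0, -1.7]
gripper_width: 29.7
time_s: 5.72
ee_pos: [370.7, 0.4, 112.7]
ee_rot: [-180.0, 0.0, -7.5]
force: [1.1, 0.1, -1.9]
gripper_width: 29.7
[370.74469873   0.41487929 112.74771654] [-1.79983134e+02  3.41606493e-02 -7.45660105e+00] [-1.73169333e+00  5.93410406e+00  1.22789237e+02  2.58666315e-02
  5.13089692e+01  9.57087373e+01] 29.7270845166379
(array([490.17993164, -17.3732338 ]), (110.09068298339844, 97.46932983398438), 82.54914093017578, 15423)
103.74771653962992 (array([418.20620728,  -5.88455963]), (89.31768798828125, 69.78268432617188), -7.156761169433594, 19450)
```

View pics/w2.png

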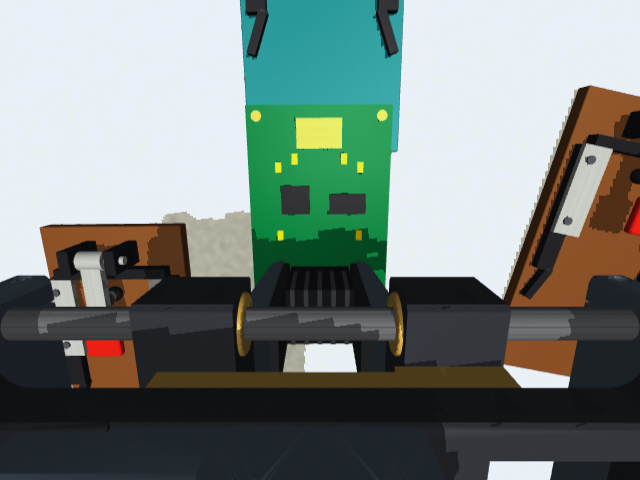

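The held board is square to the jig (yaw within 0.3°) but about 2 mm to the left. I'll correct that, move over the apron and descend.

```bash
python3 -m jog '0 0 0 0.7 -0.15 -0.8 0;0 0 0 1.2 -0.26 -2 0;0 0 0 1.2 -0.26 -2.8 0;0 0 0 1.2 -0.26 -3.2 0;0 0 0 1.2 -0.26 -3.2 0'
python3 - <<'E'
from h import *
st=env.state();print(st['ee_pos'],st['ee_rot'],st['force'])
c=cam('wrist');im=save('wrist','w3.png')
print(quad(im,'wrist',(80,80,40),(98,255,255),12,(0,0,640,480),c))
z=st['ee_pos'][2]-13+4
print(z,quad(im,'wrist',(40,80,30),(78,255,255),z,(0,0,640,480),c))
E
```

```text
time_s: 6.4
ee_pos: [401.7, -6.3, 32.6]
ee_rot: [180.0, 0.0, -7.4]
force: [0.1, -0.1, -1.7]
gripper_width: 30.1
[401.69101911  -6.34861978  32.63169414] [ 1.79993269e+02  4.97528159e-02 -7.43520876e+00] [ 0.07787157 -0.05421081 -1.67380293]
(array([491.32037354, -17.58811188]), (109.01219177246094, 100.61405944824219), 83.14035034179688, 27228)
23.631694136038504 (array([448.86636353, -12.62735748]), (89.89967346191406, 69.83448028564453), -7.1243438720703125, 19448)
```

View pics/w3.png

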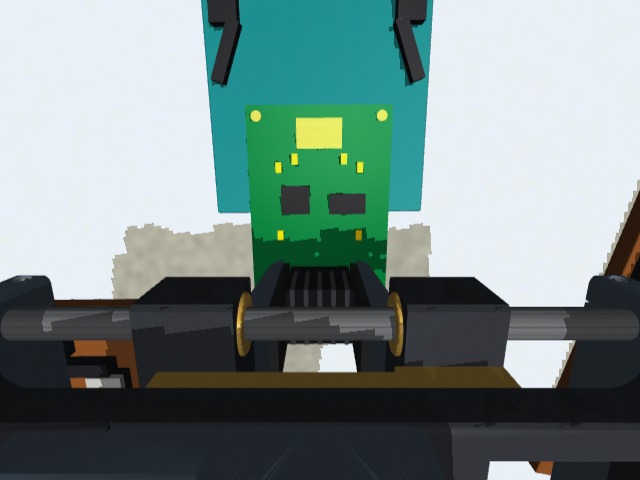

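```bash
python3 - <<'E'
from h import *
u=np.array([.9916,-.1297]);v=np.array([.1297,.9916])
def f(l,uv,z):
    P=back('wrist',uv,z)[:,:2]; print(l,np.c_[P@u,P@v].round(1).tolist())
f('rear',[[219,212],[421,210]],12)
f('board nose',[[247,105],[392,105]],24)
f('guide tips top inner',[[229,81],[409,80]],19)
f('straight inner',[[239,24],[397,24]],19)
print(np.array(env.state()['ee_pos'])[:2]@np.c_[u,v])
E
```

```text
rear [[439.1, 99.7], [440.3, -9.4]]
board nose [[492.0, 79.6], [492.0, 11.2]]
guide tips top inner [[503.4, 88.6], [503.8, 2.7]]
straight inner [[527.7, 82.5], [527.7, 9.7]]
[399.57846978  45.75180149]
```

```bash
python3 -m jog '0 0 0 0 0.01 -0.26 0;0 0 0 0.6 -0.06 -0.26 0;0 0 0 1.2 -0.14 -0.26 0;0 0 0 1.8 -0.22 -0.26 0;0 0 0 1.8 -0.22 -0.26 0' 40; python3 -m jog '0 0 0 0.5 -0.065 0 0;0 0 0 1 -0.13 0 0;0 0 0 1.5 -0.195 0 0;0 0 0 2 -0.26 0 0;0 0 0 2 -0.26 0 0'
```

```text
time_s: 7.08
ee_pos: [448.6, -12.6, 26.6]
ee_rot: [-180.0, -0.1, -7.5]
force: [0.3, -0.1, -1.5]
gripper_width: 29.8
time_s: 7.7
ee_pos: [498.0, -19.0, 26.5]
ee_rot: [180.0, -0.1, -7.5]
force: [-0.2, 0.1, -2.3]
gripper_width: 30.0
```

```bash
python3 -m jog '0 0 0 0.4 -0.05 0 0;0 0 0 0.8 -0.1 0 0;0 0 0 1.1 -0.14 0 0;0 0 0 1.3 -0.17 0 0;0 0 0 1.3 -0.17 0 0'; python3 -m jog '0 0 0 0.08 -0.01 0 0;0 0 0 0.16 -0.02 0 0;0 0 0 0.16 -0.02 0 0'
```

```text
time_s: 8.32
ee_pos: [529.6, -23.1, 26.5]
ee_rot: [-180.0, -0.0, -7.5]
force: [0.7, 1.7, -0.3]
gripper_width: 29.5
time_s: 8.7
ee_pos: [532.2, -23.5, 26.3]
ee_rot: [180.0, 0.1, -7.5]
force: [-3.3, 0.9, 0.0]
gripper_width: 29.8
```

```bash
python3 -m jog '0 0 0 0 0 -0.05 0;0 0 0 0.08 -0.01 -0.05 0;0 0 0 0.12 -0.015 -0.05 0;0 0 0 0.12 -0.015 -0.05 0'
python3 - <<'E'
from h import *
save('wrist','w4.png');st=env.state();print(st['ee_pos'],st['force'])
E
```

```text
time_s: 9.2
ee_pos: [532.2, -23.5, 25.1]
ee_rot: [180.0, 0.4, -7.5]
force: [-10.0, 1.8, 7.7]
gripper_width: 29.8
[532.23967001 -23.4614134   25.10008005] [-9.65730735  1.6771583   7.11331426]
```

View pics/w4.png

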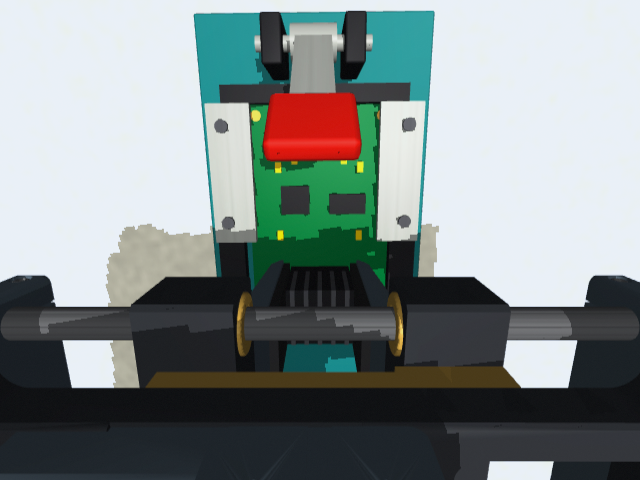

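The board is up to the dark end stop (image row about 100) under both lips, and pushing now gives 10 N without motion. The red tab is open at about (312,127). I'll check the remaining gap and fit the clamp angle.

```bash
python3 - <<'E'
from h import *
u=np.array([.9916,-.1297]);v=np.array([.1297,.9916])
im=cv2.imread('pics/w4.png')[:,:,::-1].copy();c=cam('wrist')
def f(l,uv,z):
    P=back('wrist',uv,z,c)[:,:2]; print(l,np.c_[P@u,P@v].round(1).tolist())
f('far edge',[[194,13],[434,11]],12)
f('lip near',[[216,241],[421,240]],23)
f('stop front top',[[230,102],[405,100]],22)
f('board nose',[[253,104],[378,104]],16)
hsv=cv2.cvtColor(im,cv2.COLOR_RGB2HSV);m=cv2.inRange(hsv,np.array((0,150,80)),np.array((6,255,255)))|cv2.inRange(hsv,np.array((174,150,80)),np.array((180,255,255)))
ys,xs=np.nonzero(m);print('red',xs.min(),xs.max(),ys.min(),ys.max())
d=569.5;l=45.7
for th in(.8,.9,1.,1.1):
    C,S=np.cos(th),np.sin(th);q=[]
    for r in(48,74):
        for h in(6,-1):
            for y in(-13,13):
                X=d+75-r*C+h*S; Z=38+r*S+h*C
                q.append([*(u*X+v*(l+y)),Z])
    p=proj('wrist',np.array(q),c);print(th,p.min(0).round(),p.max(0).round())
E
```

```text
far edge [[662.5, 102.2], [663.4, -6.4]]
lip near [[558.9, 96.7], [559.4, -5.0]]
stop front top [[623.6, 85.9], [624.5, 6.7]]
board nose [[623.5, 76.6], [623.5, 17.9]]
red 263 360 93 160
0.8 [271. 107.] [366. 186.]
0.9 [268.  92.] [369. 168.]
1.0 [264.  75.] [372. 145.]
1.1 [261.  56.] [375. 117.]
```

```bash
python3 -m jog '0 0 0 0 0 0 0.3;0 0 0 0 0 0 0.6;0 0 0 0 0 0 0.6;0 0 0 0 0 0 0.6'; python3 -m jog '0 0 0 0 0 0.5 0.6;0 0 0 0 0 1.5 0.6;0 0 0 0 0 3 0.6;0 0 0 0 0 4.4 0;0 0 0 0 0 4.4 0'
python3 - <<'E'
from h import *
u=np.array([.9916,-.1297]);v=np.array([.1297,.9916])
save('wrist','w5.png');st=env.state();p=np.array(st['ee_pos']);print(p,p[:2]@u,p[:2]@v,st['force'],st['ee_rot'])
E
```

```text
time_s: 9.75
ee_pos: [536.9, -24.1, 25.4]
ee_rot: [180.0, -0.1, -7.5]
force: [0.4, 0.6, -0.3]
gripper_width: 53.8
time_s: 10.38
ee_pos: [538.5, -24.1, 139.0]
ee_rot: [-180.0, -0.5, -7.5]
force: [-0.1, 0.9, -0.3]
gripper_width: 37.2
[536.97687733 -24.0486611  137.00389919] 535.5853829083874 45.799248639104526 [ 0.1167059  -0.10078841 -0.81696803] [-179.99380929   -0.21822382   -7.49184693]
```

View pics/w5.png

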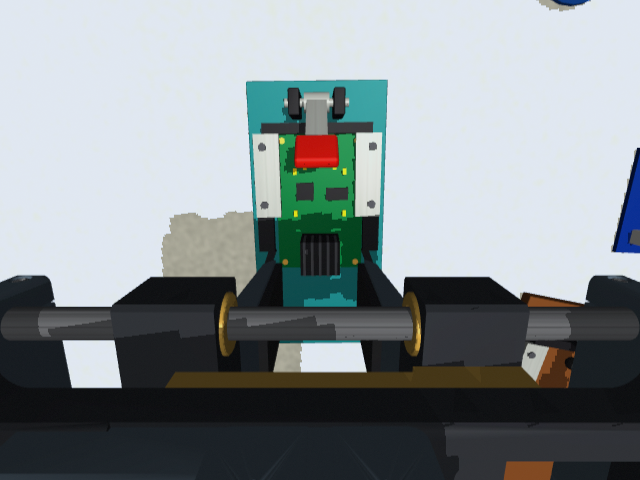

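The board stayed home after release: it is under both lips, with the heat sink clear at (320,255). Next I'll move the shut fingers past the tab.

```bash
python3 -m jog '0 0 0 1.2 -0.16 0 0;0 0 0 2.4 -0.32 0 0;0 0 0 3.83 -0.5 0 0;0 0 0 3.83 -0.5 0 0;0 0 0 3.83 -0.5 -0.8 0' ; python3 -m jog '0 0 0 0 0 -0.3 0;0 0 0 0 0 -0.6 0;0 0 0 0 0 -0.6 0'
```

```text
time_s: 11.05
ee_pos: [631.7, -36.4, 115.1]
ee_rot: [180.0, -0.0, -7.5]
force: [-0.3, -0.1, -0.9]
gripper_width: 0.6
time_s: 11.42
ee_pos: [631.2, -36.4, 99.8]
ee_rot: [180.0, 0.1, -7.5]
force: [0.4, -1.0, 0.0]
gripper_width: 0.4
```

```bash
python3 -m jog '0 0 0 -0.1 0.01 -0.37 0;0 0 0 -0.3 0.04 -0.55 0;0 0 0 -0.54 0.07 -0.74 0;0 0 0 -0.7 0.09 -0.92 0;0 0 0 -0.85 0.11 -1.09 0'; python3 -m jog '0 0 0 -0.12 0.015 -0.2 0;0 0 0 -0.23 0.03 -0.43 0;0 0 0 -0.23 0.03 -0.43 0'
python3 - <<'E'
from h import *
save('wrist','w6.png')
E
```

```text
time_s: 12.05
ee_pos: [610.6, -33.8, 72.8]
ee_rot: [180.0, -0.1, -7.5]
force: [1.3, -0.6, 1.0]
gripper_width: 0.2
time_s: 12.42
ee_pos: [603.8, -32.8, 61.4]
ee_rot: [-180.0, 0.1, -7.5]
force: [0.8, -0.1, 0.1]
gripper_width: 0.5
```

View pics/w6.png

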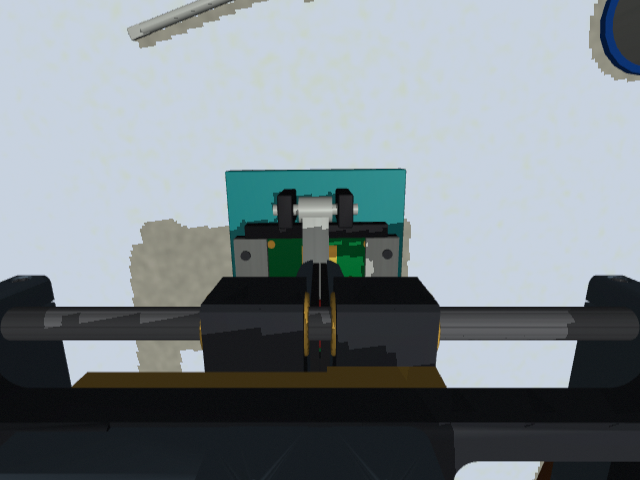

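The arm is swinging down ahead of the fingers: it now runs from the hinge at (316,208) to under the fingertips. I'll continue to the stop.

```bash
python3 -m jog '0 0 0 -0.1 0.01 -0.25 0;0 0 0 -0.15 0.02 -0.45 0;0 0 0 -0.17 0.02 -0.6 0;0 0 0 -0.17 0.02 -0.7 0;0 0 0 -0.17 0.02 -0.7 0'
```

```text
time_s: 13.1
ee_pos: [600.2, -32.4, 44.3]
ee_rot: [180.0, 0.1, -7.5]
force: [-0.0, -0.6, -0.2]
gripper_width: 0.3
```

```bash
python3 -m jog '0 0 0 0 0 -0.08 0;0 0 0 0 0 -0.16 0;0 0 0 0 0 -0.16 0'
python3 - <<'E'
from h import *
im=save('side','s7.png');cv2.imwrite('pics/s7c.png',cv2.resize(im[200:290,280:400,::-1],None,fx=6,fy=6,interpolation=cv2.INTER_CUBIC))
E
```

```text
time_s: 13.48
ee_pos: [600.3, -32.5, 43.7]
ee_rot: [180.0, -0.0, -7.5]
force: [-5.8, -0.2, 17.8]
gripper_width: 0.5
```

View pics/s7c.png

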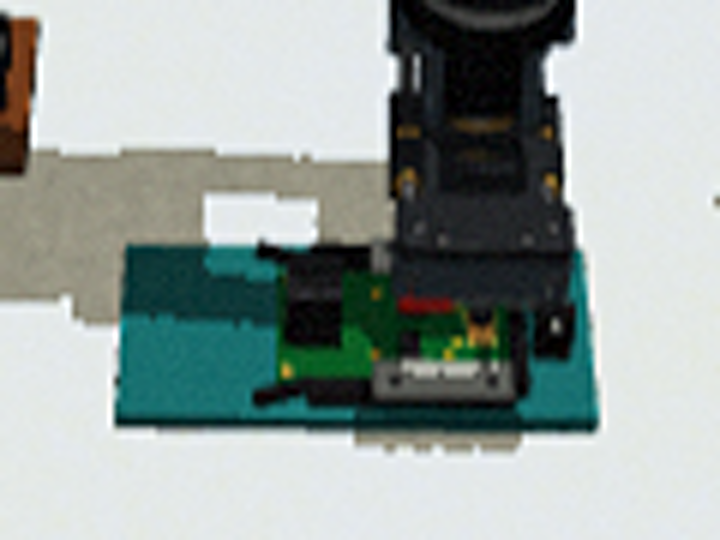

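The red tab is level and low under the fingers. Force rose to 18 N at z 43.7, where the stop should be (44). One firmer press, then retreat.

```bash
python3 -m jog '0 0 0 0 0 -0.12 0;0 0 0 0 0 -0.12 0'; python3 -m jog '0 0 0 0 0 0.5 0;0 0 0 0 0 2 0;0 0 0 -1 0.13 4 0;0 0 0 -2.5 0.33 5.5 0;0 0 0 -3 0.4 5.5 0'
python3 - <<'E'
from h import *
c=cam('wrist');im=save('wrist','w8.png')
cv2.imwrite('pics/w8c.png',cv2.resize(im[60:300,200:440,::-1],None,fx=2.5,fy=2.5))
u=np.array([.9916,-.1297]);v=np.array([.1297,.9916])
hsv=cv2.cvtColor(im,cv2.COLOR_RGB2HSV);m=cv2.inRange(hsv,np.array((0,150,80)),np.array((6,255,255)))|cv2.inRange(hsv,np.array((174,150,80)),np.array((180,255,255)))
m[:, :200]=0;m[:,440:]=0
ys,xs=np.nonzero(m);print('red',xs.min(),xs.max(),ys.min(),ys.max())
for th in(0,.05,.1,.2):
    C,S=np.cos(th),np.sin(th);q=[]
    for r in(48,74):
        for h in(6,-1):
            for y in(-13,13):
                q.append([*(u*(568.8+75-r*C+h*S)+v*(45.7+y)),38+r*S+h*C])
    p=proj('wrist',np.array(q),c);print(th,p.min(0).round(1),p.max(0).round(1))
print(env.state()['ee_pos'],env.state()['time_s'])
E
```

```text
time_s: 13.78
ee_pos: [600.4, -32.5, 43.3]
ee_rot: [180.0, -0.1, -7.5]
force: [-10.3, 0.7, 33.4]
gripper_width: 0.4
time_s: 14.4
ee_pos: [525.6, -22.4, 178.0]
ee_rot: [-180.0, -0.3, -7.5]
force: [0.9, 0.8, -0.4]
gripper_width: 0.4
red 302 332 153 184
0 [303.6 152.6] [335.1 184.4]
0.05 [303.5 152.2] [335.2 184.3]
0.1 [303.3 151.5] [335.3 184.2]
0.2 [303.1 149.8] [335.6 183.6]
[523.47051567 -22.23811836 176.08918414] 14.45
```

View pics/w8c.png

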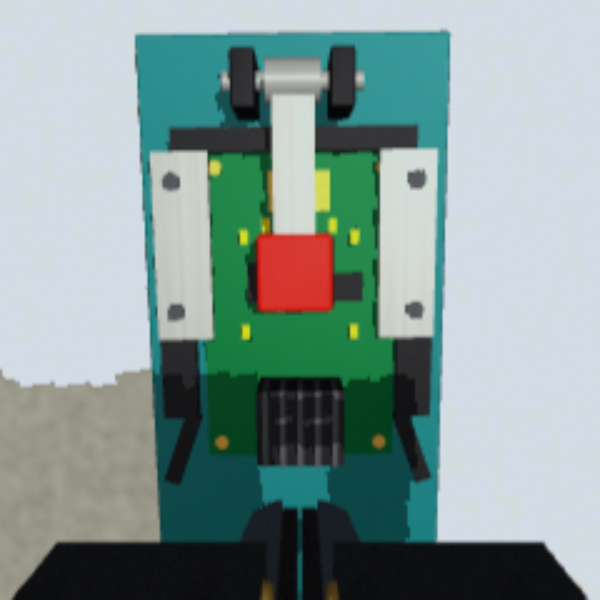

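The clamp is level and the board lies straight against the end stop under both lips. The gripper is clear, so I'm handing in.

```bash
python3 -c "
from workcell import env
print(env.job_done())"
```

```text
the job is handed in; nothing more can be done
None
```

The green board is in the teal jig, brass-pad end first, under both steel lips and up against the end stop. The clamp is swung down onto it and released. I handed the job in at about 14.5 s of the 48 s allowed.

**Board home:** Pushing met about 10 N with no further motion. The measured nose edge was within about 1 mm of the stop face, and the board stayed put when I let go.

**Clamp down:** The tab stopped at 43–44 mm above the table (44 mm expected). The force there rose to 33 N at the fingertips, and the last picture shows the tab level after I let go. That picture alone could not tell 0 from about 0.1 rad, so "fully down" rests on the contact height and force. An earlier reading at 44.3 mm showed almost no force, which is why I pressed further.

**Everything else:** The gripper is clear of the jig, and I touched none of the other things. I took no final overview picture to confirm they are where they were.

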